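# Take a milled bracket out of the vise and show its underside to the inspection camera

## Robot

A 7-joint arm with a two-finger parallel gripper is mounted at the origin on the work surface. World frame = base frame: x ahead of the robot, y to its left, z up, the work surface at z = 0. Lengths are in m, angles in rad, forces in N, time in s.
With the tool pointing down it reaches from about 0.4 to 0.85 m from the base axis. Payload 10.4 kg.
Tool frame: the origin (TCP) lies between the finger pads; the fingertips stand 14 mm ahead of it and the grasp point (between the pads) lies 5 mm behind it; z points along the fingers, y is the direction in which the jaws open and shut (so a half turn about z gives the same grasp; the last joint's range is limited). The gripper opens to 87 mm and grips with 3 to 60 N. Pads are 19 mm wide; open, the fingers measure 117 mm over their backs; the gripper's body (75 mm by 190 mm) begins 51 mm behind the grasp point.
Start: joints at [-1.163, 0.332, -0.065, 1.46, 0.022, 1.35, -0.088], TCP at [0.261, 0.568, 0.237] pointing down, gripper open.
Joint ranges: [-2.6, 2.6], [-0.5, 2.12], [-1.47, 1.34], [0.16, 2.42], [-1.27, 4.41], [0.06, 2.06], [-2.6, 2.6]. Speed limits (rad/s): [2.22, 2.22, 2.79, 2.79, 3.14, 3.14, 3.14].

## Interface

Orientations are given as a unit quaternion [x, y, z, w].
In Python, from bench import readout, camera, calibration, order gives the robot as it stands.
- The arm moves only by the tool apply_moves, never from a script. Its argument "deltas" is a list of rows, each an object with "translation": the shift along the world's x, y, z in m, a list of three; "turn": the turn, a rotation vector about the world's x, y, z in rad, a list of three; "hand": the finger opening in m, from 0 to 0.087. A call has 1 to 5 rows; each row shifts and turns the pose as measured when the row begins; what a row does not reach is not made up. A row lasts 1/10 s, in which the tool goes at most 50 mm and 8.59 degrees, less where a joint would pass 70% of its speed; a pose out of reach is approached as far as the arm can. A call with a gripper value outside its range is refused whole. The fingers move at their own pace and stop on an object; "newtons" is the grip in N (left out, the last holds). Time passes only in rows, so rows that do not move let the fingers close. It gives the time, the measured TCP pose, the force and the opening at its end, in the units of the state.
- readout.read_state(): the state, without advancing time (a new reading comes with each control period).
- camera(name): name is "side" or "top" or "wrist"; returns the picture (384x512x3 uint8, red, green, blue); there is no depth.
- calibration(name): a dict with "fx", "fy", "cx", "cy" (pixels), "extrinsics" (4x4, takes a point from world to camera coordinates). Camera axes: x right, y down, z forward; pixel columns grow to the right and rows downward; lengths in m; the calibration is good to about 2 mm. A picture is of the moment at which its call begins: read the wrist's pose just before it. calibration takes no time and is no camera call; for the wrist camera it gives the pose at the moment of the call.
- order.close_job(): hands the job in, once; it reports no verdict.
The state is a dict: "time": time; "joint_positions": joint angles; "joint_vel": joint speeds; "joint_torque": joint torques, N m; "ee_pos": TCP position; "eef_rot": TCP orientation; "ft_force": force on the tool from outside, world axes, zero at the start; "torque": the same for the moment, N m; "width": finger opening in m.
Only numpy, scipy, OpenCV 4.12 (cv2) and the standard library are available. Lean on these libraries where they do the work, as an engineer would, in place of code of your own. Each camera call takes 0.05 s, during which the arm holds its last target. There are 200 camera calls.

## Task

Swing the vise's lever all the way open so that the jaw lets go of the milled bracket, then take the bracket out by its post, leaving the vise open. Hold it still in the air with its underside squarely facing the inspection camera's lens, centred on the lens and about 100 mm from the glass, with the long side of its foot level, and finish while holding it there. Do not bump the camera, and leave the other things on the bench where they are.

Things in the scene. Friction and masses are not known exactly. Their poses are not given: they have to be found in the camera images.
- bracket: Aluminium bracket, 0.2 kg: rectangular foot 64 x 40 x 10 mm with a square post 24 x 24 mm on its middle, 90 mm tall overall. Origin: centre of the foot's underside; z up the post, x along the 64 mm side, y along the 40 mm side, post faces square to x and y. It starts upright on the vise's bed, 30 mm above the bench, long side along the jaws, up to 10 mm off the jaws' middle.
- bracket_top (a point): Centre of the top end of the bracket's post, 90 mm above the underside along the bracket's z.
- vise: Low grey drill vise bolted to the bench, bed 100 x 200 mm, 30 mm high; jaw tops 55 mm above the bench (the bracket's post stands 65 mm clear of them). Origin: under the bed, 5 mm from its centre. x runs along the jaws, y from the fixed jaw (-y) to the moving jaw and lever (+y), z up. The bracket's post stands at y = -30 mm.
- jaw (a joint): Travel of the moving steel jaw in m: 0 closed on the bracket, 0.012 fully open, growing towards the vise's +y. Its lip hooks about 5 mm over the bracket's foot when closed, so the bracket cannot be lifted until the jaw is drawn back. Driven by the lever (7.5 mm per rad); stays where the lever leaves it.
- lever (a joint): Angle of the vise's cam lever in rad: 0 closed (points to the vise's -x), 1.6 fully open (points to the vise's +y, away from the jaws). It turns in the horizontal plane, clockwise seen from above as it opens. About 2 N at the knob moves it; no spring, it stays where it is left.
- lever_pivot (a point): Point on the lever's vertical axis of rotation, at the same height as lever_knob (78 mm above the bench).
- lever_knob (a point): Point on the axis of the black upright round knob at the lever's end, 18 mm in diameter, standing from 54 to 96 mm above the bench, 75 mm from the pivot; this point is 78 mm above the bench. The flat steel lever arm lies below the knob, its top 54 mm above the bench.
- camera_head: Inspection camera fixed on a stand bolted to the bench: 50 x 50 x 70 mm aluminium box, black lens barrel 42 mm in diameter, 32 mm long. Origin: centre of the lens glass, 135 mm above the bench. z is the viewing direction, out of the lens, 30 degrees from vertical, leaning roughly towards the robot; y is level; x square to both. The stand lies below and behind it.
- camera_stand: Dark steel stand that carries the camera, fixed to the bench: base plate 130 x 90 mm and 12 mm thick, upright plate 70 mm wide and 110 mm tall. Origin: on the bench straight below the focus point; its x runs level from there towards and past the camera (lens glass at x = 50 mm, base from 50 to 180 mm, upright at 150 mm), z up.
- focus (a point): Point in the air on the camera's viewing axis, 100 mm out from the glass, where the middle of the bracket's underside is to be; same axes as camera_head.
- socket: Bystander: round stepped steel wrench socket standing on end, 32 mm in diameter, 50 mm tall; origin at the centre of its underside.
- bearing: Bystander: steel bearing ring lying flat, 48 mm in diameter, 15 mm high; origin at the centre of its underside.
- oil_can: Bystander: closed can with dark sides, 50 mm in diameter, 110 mm tall; origin at the centre of its underside.
- spanner: Bystander: steel spanner lying flat, 170 mm long; origin at about its middle, x along it.
There are look-alikes about, which are no part of the job. Leave any orange or turquoise look-alike of the bracket alone.

How it is judged:
By the outcome, as a careful person would: the job done as asked, in the order asked, and still so for the second after the job is handed in, while the arm keeps its last pose, push and grip.
It also fails if it takes over 48 s, if anything falls off the work surface, if the arm or the gripper's body presses on something with over 40 N, if the wrist force passes 120 N, or if a joint passes its speed limit or range.

## Working session

There is one attempt and no reset: what is moved stays moved. The work goes in short steps, Python scripts to look and compute and a tool call to move; the robot and the scene stay as the last step left them, time stands still between calls to the robot, and variables do not carry over. Pictures are saved under pics/ and viewed, about 8 in all and at most 12, crops included, and the job is handed in when it is done.

Besides the shell and the picture viewer there is one more tool, called after "Call:" as name(argument=value, ...), one argument or row to a line, values as JSON. apply_moves: Moves the arm, as the interface text tells. Its arguments: {"type":"object","properties":{"deltas":{"type":"array","items":{"type":"object","properties":{"translation":{"type":"array","items":{"type":"number"}},"turn":{"type":"array","items":{"type":"number"}},"hand":{"type":"number"}}}},"newtons":{"type":"number"}},"required":["deltas"]}

```bash
mkdir -p pics; ls; python3 - <<'E'
from bench import readout, camera, calibration
import cv2, numpy as np
np.set_printoptions(precision=4,suppress=True)
print(readout.read_state())
for n in ("side","top"):
    c=calibration(n); print(n,c["fx"],c["fy"],c["cx"],c["cy"]); print(np.array(c["extrinsics"]))
a=camera("top");b=camera("side")
cv2.imwrite("pics/top0.png",a[:,:,::-1]);cv2.imwrite("pics/side0.png",b[:,:,::-1])
E
```

```text
pics
{'time': 0.0, 'joint_positions': array([-1.1626,  0.3329, -0.0647,  1.461 ,  0.0216,  1.3499, -0.0885]), 'joint_vel': array([-0.0021, -0.0012,  0.0012,  0.0022,  0.0019, -0.0018,  0.0008]), 'joint_torque': array([ -0.    , -62.3264,   0.0246, -38.9887,  -0.0613,   0.04  ,
         0.0001]), 'ee_pos': array([0.2608, 0.5676, 0.2358]), 'eef_rot': array([ 0.2137,  0.9769, -0.0007, -0.0001]), 'ft_force': array([ 0.1108, -0.2634, -0.0082]), 'torque': array([-0.0388, -0.0002,  0.0235]), 'width': 0.08727873150864646}
side 348.51007944196346 348.51007944196346 257.16308116952007 195.66942953661322
[[ 0.9974 -0.0705  0.0146 -0.5768]
 [-0.0228 -0.5015 -0.8648  0.1392]
 [ 0.0683  0.8623 -0.5018  1.029 ]
 [ 0.      0.      0.      1.    ]]
top 409.7253961798038 409.7253961798038 256.9017415003889 192.3369788915076
[[-0.023  -0.9997 -0.0082  0.0215]
 [-0.9968  0.0236 -0.0767  0.5502]
 [ 0.0769  0.0064 -0.997   1.4921]
 [ 0.      0.      0.      1.    ]]
```

```bash
python3 - <<'E'
import cv2, numpy as np
a=cv2.imread("pics/top0.png");b=cv2.imread("pics/side0.png")
for n,i in(("top",a),("side",b)): cv2.imwrite(f"pics/{n}0b.png",cv2.resize(i,(800,600),interpolation=cv2.INTER_CUBIC))
E
```

```text
(no output)
```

View pics/top0b.png

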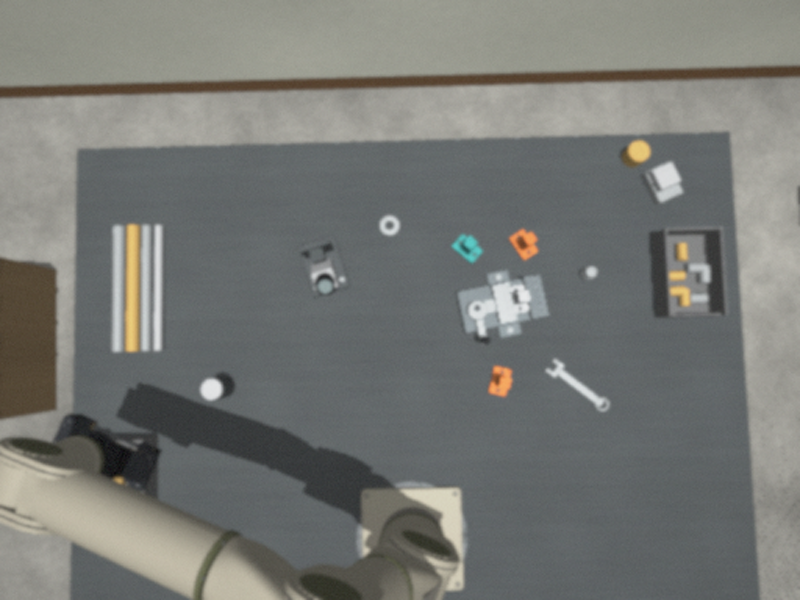

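View pics/side0b.png

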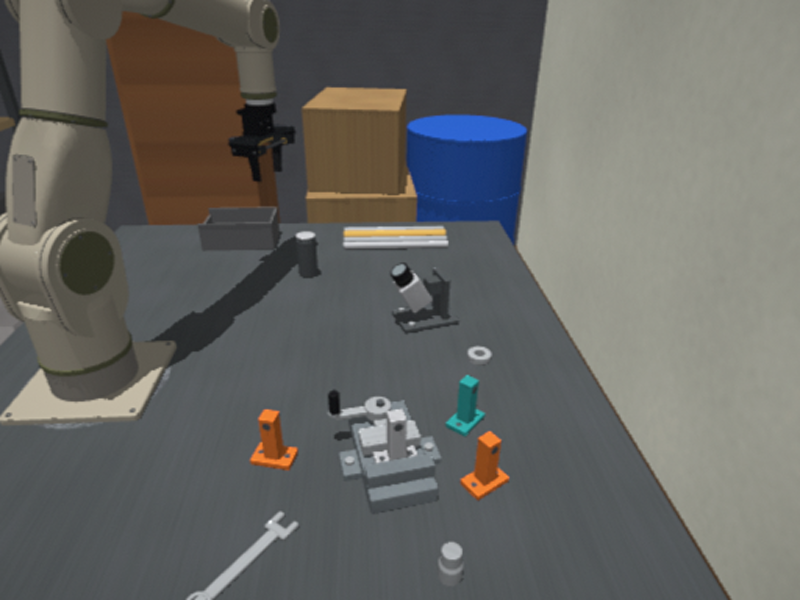

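Top view (800×600 px): vise at (503,305), black knob at (482,338), bracket post at (520,295), camera on its stand at (325,270), oil can at (211,388), bearing at (390,225), socket at (591,272), spanner at (578,385). The look-alikes are orange at (523,243) and (500,380), and turquoise at (467,247). The grey bracket in the vise at (520,295) fits the description because it stands between the jaws. Next is one enlarged mosaic.

```bash
cat > h.py <<'E'
import numpy as np, cv2
from bench import readout, camera, calibration
from scipy.spatial.transform import Rotation as R
np.set_printoptions(precision=4,suppress=True)
def ray(n,u,v,c=None):
    c=c or calibration(n); T=np.array(c["extrinsics"]); d=np.array([(u-c["cx"])/c["fx"],(v-c["cy"])/c["fy"],1])
    return -T[:3,:3].T@T[:3,3], T[:3,:3].T@d
def onz(n,u,v,z,c=None):
    o,d=ray(n,u,v,c); return o+d*(z-o[2])/d[2]
def proj(n,p,c=None):
    c=c or calibration(n); T=np.array(c["extrinsics"]); q=T[:3,:3]@np.asarray(p)+T[:3,3]
    return np.array([c["fx"]*q[0]/q[2]+c["cx"],c["fy"]*q[1]/q[2]+c["cy"]])
E
python3 - <<'E'
import cv2,numpy as np
a=cv2.imread("pics/top0.png");b=cv2.imread("pics/side0.png")
def crop(i,u,v,w=66,h=50,s=6): return cv2.resize(i[v-h//2:v+h//2,u-w//2:u+w//2],(w*s,h*s),interpolation=cv2.INTER_CUBIC)
m=np.vstack([np.hstack([crop(a,322,195),crop(a,208,174)]),np.hstack([crop(b,250,280,88,66,4.5) if 0 else cv2.resize(b[245:325,197:303],(396,300),interpolation=cv2.INTER_CUBIC),cv2.resize(b[165:215,239:305],(396,300),interpolation=cv2.INTER_CUBIC)])])
cv2.imwrite("pics/mos.png",m)
E
```

```text
(no output)
```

View pics/mos.png

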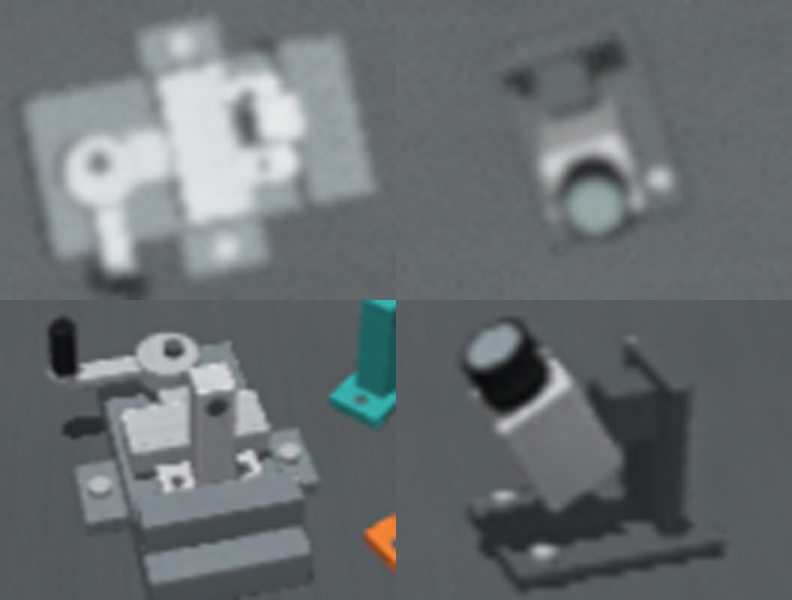

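The grey bracket between the jaws is confirmed: mosaic top view, post top (283,115); side view, post top (212,377), with the foot under the jaws. The knob is at side (62,325), the hub at (99,160), and the lens glass at top (594,207) and side (497,346).

```bash
python3 - <<'E'
from h import *
def T(x,y,o): return o[0]+(x+.5)/6-.5,o[1]+(y+.5)/6-.5
def S(x,y): return 197+(x+.5)/3.736-.5,245+(y+.5)/3.75-.5
vt=(289,170);ct=(175,149);cs=(239,165)
def p(n,cam,uv,z): print(n,np.round(uv,1),onz(cam,*uv,z))
p("post top T","top",T(283,115,vt),.12); p("post top S","side",S(212,77),.12)
p("pivot T","top",T(99,160,vt),.065); p("pivot S","side",S(172,48),.065)
p("knob T","top",T(118,278,vt),.085); p("knob S","side",S(62,24),.096)
p("lens T","top",T(198,207,ct),.135);p("lens S","side",T(101,46,cs),.135)
for q in((24,100),(58,262)): p("bed left end T","top",T(*q,vt),.03)
for q in((340,35),(375,190)): p("fixed end T","top",T(*q,vt),.03)
for q in((165,85),(186,222),(240,60)): p("jaw","top",T(*q,vt),.055)
p("lug T","top",T(181,45,vt),.012);p("lug T","top",T(225,247,vt),.012)
p("upright L","top",T(113,80,ct),.11);p("upright R","top",T(218,45,ct),.11)
p("stand bolt","top",T(262,180,ct),.015)
p("upr S far","side",T(631-396,345-300,cs),.122);
# base corners side
for q in((472,505),(520,590),(722,545)): p("base S","side",T(q[0]-396,q[1]-300,cs),.012)
a=cv2.imread("pics/top0.png")
E
```

```text
post top T [335.8 188.8] [ 0.5489 -0.2641  0.12  ]
post top S [253.4 265.2] [ 0.5494 -0.264   0.12  ]
pivot T [305.1 196.2] [ 0.529  -0.1638  0.065 ]
pivot S [242.7 257.4] [ 0.5284 -0.1713  0.065 ]
knob T [308.2 215.9] [ 0.4582 -0.1705  0.085 ]
knob S [213.2 251. ] [ 0.4559 -0.1801  0.096 ]
lens T [207.6 183.1] [0.5776 0.176  0.135 ]
lens S [255.4 172.2] [0.5828 0.1722 0.135 ]
bed left end T [292.6 186.2] [ 0.5692 -0.123   0.03  ]
bed left end T [298.2 213.2] [ 0.4697 -0.1407  0.03  ]
fixed end T [345.2 175.4] [ 0.6046 -0.3177  0.03  ]
fixed end T [351.1 201.2] [ 0.509  -0.3352  0.03  ]
jaw [316.1 183.8] [ 0.574 -0.206  0.055]
jaw [319.6 206.6] [ 0.4912 -0.2158  0.055 ]
jaw [328.6 179.6] [ 0.588  -0.2517  0.055 ]
lug T [318.8 177.1] [ 0.6027 -0.2228  0.012 ]
lug T [326.1 210.8] [ 0.4769 -0.2455  0.012 ]
upright L [193.4 161.9] [0.6557 0.2278 0.11  ]
upright R [210.9 156.1] [0.6749 0.1662 0.11  ]
stand bolt [218.2 178.6] [0.6058 0.1513 0.015 ]
upr S far [277.8 172.1] [0.6605 0.1966 0.122 ]
base S [251.2 198.8] [0.5718 0.2089 0.012 ]
base S [259.2 212.9] [0.5933 0.1151 0.012 ]
base S [292.9 205.4] [0.7134 0.157  0.012 ]
```

Call:
apply_moves(
  deltas=[
    {"translation":[0.03,-0.035,0.01],"turn":[0,0,0.05],"hand":0.06},
    {"translation":[0.03,-0.035,0.01],"turn":[0,0,0.05],"hand":0.06},
    {"translation":[0.03,-0.035,0.01],"turn":[0,0,0.05],"hand":0.06},
    {"translation":[0.03,-0.035,0.01],"turn":[0,0,0.05],"hand":0.06},
    {"translation":[0.03,-0.035,0.01],"turn":[0,0,0.05],"hand":0.06},
  ],
)

```text
time: 0.6
ee_pos: [0.4066, 0.3903, 0.2826]
eef_rot: [0.079, 0.997, -0.004, -0.003]
ft_force: [0.7, 0.4, 0.6]
width: 0.0616
```

Call:
apply_moves(
  deltas=[
    {"translation":[0.02,-0.045,0.01],"turn":[0,0,0],"hand":0.06},
    {"translation":[0.02,-0.045,0],"turn":[0,0,0],"hand":0.06},
    {"translation":[0.01,-0.045,0],"turn":[0,0,0],"hand":0.06},
    {"translation":[0.01,-0.048,0],"turn":[0,0,0],"hand":0.06},
    {"translation":[0.01,-0.048,0],"turn":[0,0,0],"hand":0.06},
  ],
)

```text
time: 1.1
ee_pos: [0.4784, 0.1551, 0.2923]
eef_rot: [0.079, 0.997, -0.004, -0.003]
ft_force: [1.0, -0.1, 0.2]
width: 0.0598
```

Call:
apply_moves(
  deltas=[
    {"translation":[0.005,-0.05,0],"turn":[0,0,0],"hand":0.06},
    {"translation":[0,-0.05,0],"turn":[0,0,0],"hand":0.06},
    {"translation":[0,-0.05,0],"turn":[0,0,0],"hand":0.06},
    {"translation":[-0.005,-0.05,0],"turn":[0,0,0],"hand":0.06},
    {"translation":[-0.01,-0.05,-0.01],"turn":[0,0,0],"hand":0.06},
  ],
)

```text
time: 1.6
ee_pos: [0.4682, -0.0926, 0.2826]
eef_rot: [0.079, 0.997, -0.004, -0.003]
ft_force: [1.6, -0.3, -1.2]
width: 0.06
```

Call:
apply_moves(
  deltas=[
    {"translation":[-0.005,-0.05,-0.01],"turn":[0,0,0],"hand":0.05},
    {"translation":[0,-0.03,-0.01],"turn":[0,0,0],"hand":0.05},
    {"translation":[0,0,0],"turn":[0,0,0],"hand":0.05},
  ],
)

```text
time: 1.9
ee_pos: [0.4594, -0.1793, 0.2617]
eef_rot: [0.084, 0.996, -0.004, -0.003]
ft_force: [0.1, -0.1, 0.9]
width: 0.0512
```

```bash
python3 - <<'E'
from h import *
s=readout.read_state(); c=calibration("wrist"); a=camera("wrist")
print(s["ee_pos"],s["eef_rot"],s["joint_positions"],s["time"])
import pickle; pickle.dump(c,open("w1.pkl","wb"))
T=np.array(c["extrinsics"]); print("cam at",-T[:3,:3].T@T[:3,3],"fwd",T[2,:3],c["fx"])
cv2.imwrite("pics/w1.png",a[:,:,::-1]); cv2.imwrite("pics/w1b.png",cv2.resize(a[:,:,::-1],(800,600),interpolation=cv2.INTER_CUBIC))
for p in([.456,-.18,.096],[.529,-.166,.065],[.549,-.264,.12]): print(proj("wrist",p,c)*1.5625)
E
```

```text
[ 0.4594 -0.1793  0.2617] [ 0.084   0.9965 -0.0039 -0.003 ] [-0.2757  0.0078  0.5587  1.7849  0.0049  1.3543  1.6846] 1.9
cam at [ 0.381  -0.1646  0.41  ] fwd [ 0.2843 -0.0566 -0.9571] 295.15019578820153
[402.6886 266.1368]
[435.2471 340.9849]
[308.7464 417.2606]
```

View pics/w1b.png

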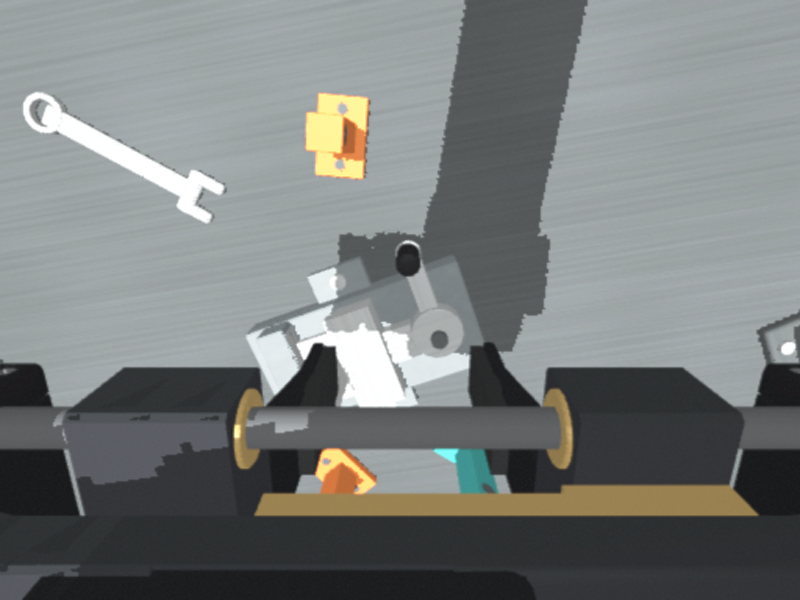

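The wrist view shows the black knob's top at (408,266), the hub hole at (440,340), and the bracket post hidden behind the fingers. The prediction for the knob was within 5 px.

```bash
python3 - <<'E'
from h import *; import pickle
c=pickle.load(open("w1.pkl","rb")); k=1.5625
f=lambda x,y,z: print((x,y),onz("wrist",(x+.5)/k-.5,(y+.5)/k-.5,z,c))
f(408,266,.096); f(440,340,.06); f(440,340,.066)
f(455,256,.03); f(248,334,.055)
a=cv2.imread("pics/w1.png"); g=a.max(2)[145:185,245:280]
n,l,st,ce=cv2.connectedComponentsWithStats((g<45).astype(np.uint8)); print(st,ce+[245,145])
E
```

```text
(408, 266) [ 0.4563 -0.1765  0.096 ]
(440, 340) [ 0.5306 -0.1622  0.06  ]
(440, 340) [ 0.5281 -0.1623  0.066 ]
(455, 256) [ 0.4701 -0.1386  0.03  ]
(248, 334) [ 0.5013 -0.3185  0.055 ]
[[   0    0   35   40 1228]
 [   9   12   14   19  172]] [[262.206  164.2256]
 [260.5291 166.4593]]
```

Call:
apply_moves(
  newtons=10,
  deltas=[
    {"translation":[-0.003,0.002,-0.045],"turn":[0,0,0],"hand":0.05},
    {"translation":[0,0,-0.045],"turn":[0,0,0],"hand":0.05},
    {"translation":[0,0,-0.045],"turn":[0,0,0],"hand":0.05},
    {"translation":[0,0,-0.03],"turn":[0,0,0],"hand":0.05},
    {"translation":[0,0,-0.018],"turn":[0,0,0],"hand":0.05},
  ],
)

```text
time: 2.45
ee_pos: [0.4602, -0.1692, 0.0768]
eef_rot: [0.08, 0.997, -0.002, 0.002]
ft_force: [-0.5, 0.7, 0.1]
width: 0.0501
```

Call:
apply_moves(
  deltas=[
    {"translation":[0,0,0],"turn":[0,0,0],"hand":0.01},
    {"translation":[0,0,0],"turn":[0,0,0],"hand":0.01},
    {"translation":[0,0,0],"turn":[0,0,0],"hand":0.01},
    {"translation":[0,0,0],"turn":[0,0,0],"hand":0.01},
  ],
)

```text
time: 2.85
ee_pos: [0.4599, -0.1663, 0.0768]
eef_rot: [0.077, 0.997, -0.002, -0.0]
ft_force: [-1.3, -2.1, -0.6]
width: 0.0258
```

Call:
apply_moves(
  deltas=[
    {"translation":[-0.002,-0.005,0],"turn":[0,0,0],"hand":0.01},
    {"translation":[0,0,0],"turn":[0,0,0],"hand":0.01},
    {"translation":[0,0,0],"turn":[0,0,0],"hand":0.01},
  ],
)

```text
time: 3.15
ee_pos: [0.4588, -0.1712, 0.0779]
eef_rot: [0.077, 0.997, -0.002, 0.001]
ft_force: [2.6, 0.6, -8.3]
width: 0.0176
```

Call:
apply_moves(
  deltas=[
    {"translation":[-0.001,0.0104,0],"turn":[0,0,-0.1],"hand":0.01},
    {"translation":[0.0013,0.0104,0],"turn":[0,0,-0.12],"hand":0.01},
    {"translation":[0.0027,0.0101,0],"turn":[0,0,-0.12],"hand":0.01},
    {"translation":[0.0041,0.0096,0],"turn":[0,0,-0.12],"hand":0.01},
    {"translation":[0.0054,0.009,0],"turn":[0,0,-0.12],"hand":0.01},
  ],
)

```text
time: 3.65
ee_pos: [0.469, -0.1248, 0.0778]
eef_rot: [0.372, 0.928, -0.004, -0.0]
ft_force: [-1.6, -3.8, -2.6]
width: 0.0176
```

Call:
apply_moves(
  deltas=[
    {"translation":[0.0065,0.0085,0],"turn":[0,0,-0.12],"hand":0.01},
    {"translation":[0.0077,0.0075,0],"turn":[0,0,-0.12],"hand":0.01},
    {"translation":[0.0086,0.006,0],"turn":[0,0,-0.12],"hand":0.01},
    {"translation":[0.0093,0.0047,0],"turn":[0,0,-0.12],"hand":0.01},
    {"translation":[0.0099,0.0034,0],"turn":[0,0,-0.12],"hand":0.01},
  ],
)

```text
time: 4.15
ee_pos: [0.508, -0.0944, 0.0776]
eef_rot: [0.641, 0.768, -0.005, -0.006]
ft_force: [-3.6, -1.3, -0.5]
width: 0.0176
```

Call:
apply_moves(
  deltas=[
    {"translation":[0.009,0.002,0],"turn":[0,0,-0.1],"hand":0.01},
  ],
)

```text
time: 4.25
ee_pos: [0.5167, -0.0921, 0.0776]
eef_rot: [0.68, 0.733, -0.005, -0.007]
ft_force: [-2.1, -2.5, -0.7]
width: 0.0173
```

Call:
apply_moves(
  deltas=[
    {"translation":[0.006,0.001,0],"turn":[0,0,0],"hand":0.01},
  ],
)

```text
time: 4.35
ee_pos: [0.5199, -0.0915, 0.0771]
eef_rot: [0.681, 0.732, -0.008, -0.009]
ft_force: [-20.2, -2.7, 14.1]
width: 0.0213
```

Call:
apply_moves(
  deltas=[
    {"translation":[0.007,0,0],"turn":[0,0,0],"hand":0.01},
  ],
)

```text
time: 4.45
ee_pos: [0.5234, -0.0915, 0.0766]
eef_rot: [0.681, 0.732, -0.01, -0.013]
ft_force: [-19.5, 1.0, 13.9]
width: 0.0278
```

Call:
apply_moves(
  deltas=[
    {"translation":[-0.004,0,0],"turn":[0,0,0],"hand":0.06},
    {"translation":[0,0,0],"turn":[0,0,0],"hand":0.06},
    {"translation":[0,0,0],"turn":[0,0,0],"hand":0.06},
    {"translation":[0,0,0.03],"turn":[0,0,0],"hand":0.06},
    {"translation":[0,0,0.05],"turn":[0,0,0],"hand":0.06},
  ],
)

```text
time: 4.95
ee_pos: [0.5168, -0.0907, 0.1544]
eef_rot: [0.68, 0.733, -0.013, -0.016]
ft_force: [1.6, 1.0, -1.0]
width: 0.0568
```

Call:
apply_moves(
  deltas=[
    {"translation":[0,-0.005,0.04],"turn":[0,0,-0.147],"hand":0.08},
    {"translation":[0,-0.01,0.035],"turn":[0,0,-0.147],"hand":0.08},
    {"translation":[-0.008,-0.02,0.015],"turn":[0,0,-0.147],"hand":0.08},
    {"translation":[-0.008,-0.025,0],"turn":[0,0,-0.147],"hand":0.08},
    {"translation":[-0.01,-0.025,0],"turn":[0,0,-0.147],"hand":0.08},
  ],
)

```text
time: 5.45
ee_pos: [0.4956, -0.1747, 0.2566]
eef_rot: [0.901, 0.434, 0.001, -0.015]
ft_force: [0.7, -0.5, 0.2]
width: 0.0795
```

Call:
apply_moves(
  deltas=[
    {"translation":[-0.01,-0.025,0],"turn":[0,0,-0.147],"hand":0.08},
    {"translation":[-0.01,-0.025,0],"turn":[0,0,-0.147],"hand":0.08},
    {"translation":[-0.005,-0.02,0],"turn":[0,0,-0.147],"hand":0.08},
    {"translation":[0,-0.01,0],"turn":[0,0,-0.147],"hand":0.08},
    {"translation":[0,0,0],"turn":[0,0,-0.147],"hand":0.08},
  ],
)

```text
time: 5.95
ee_pos: [0.4691, -0.2626, 0.2597]
eef_rot: [0.997, 0.072, 0.01, -0.011]
ft_force: [-0.5, -0.1, 0.5]
width: 0.0798
```

Call:
apply_moves(
  deltas=[
    {"translation":[0,0,0],"turn":[0,0,0],"hand":0.08},
  ],
)

```text
time: 6.05
ee_pos: [0.4691, -0.2631, 0.2601]
eef_rot: [0.997, 0.071, 0.011, -0.011]
ft_force: [-0.1, 0.4, -0.1]
width: 0.0802
```

```bash
python3 - <<'E'
from h import *
s=readout.read_state(); c=calibration("wrist"); a=camera("wrist")
print(s["ee_pos"],s["eef_rot"],s["joint_positions"],s["time"])
import pickle; pickle.dump(c,open("w2.pkl","wb"))
T=np.array(c["extrinsics"]); print("cam at",-T[:3,:3].T@T[:3,3],"fwd",T[2,:3])
cv2.imwrite("pics/w2.png",a[:,:,::-1]); cv2.imwrite("pics/w2b.png",cv2.resize(a[:,:,::-1],(800,600),interpolation=cv2.INTER_CUBIC))
for p in([.549,-.264,.12],[.518,-.09,.096]): print(proj("wrist",p,c)*1.5625)
E
```

```text
[ 0.4691 -0.2631  0.2601] [ 0.9974  0.0706  0.0109 -0.0112] [-0.4584  0.166   1.0186  1.7038 -0.1764  1.349  -0.837 ] 6.05
cam at [ 0.5464 -0.2552  0.4098] fwd [-0.2698 -0.0187 -0.9627]
[427.2608 160.0562]
[160.1338 169.9319]
```

View pics/w2b.png

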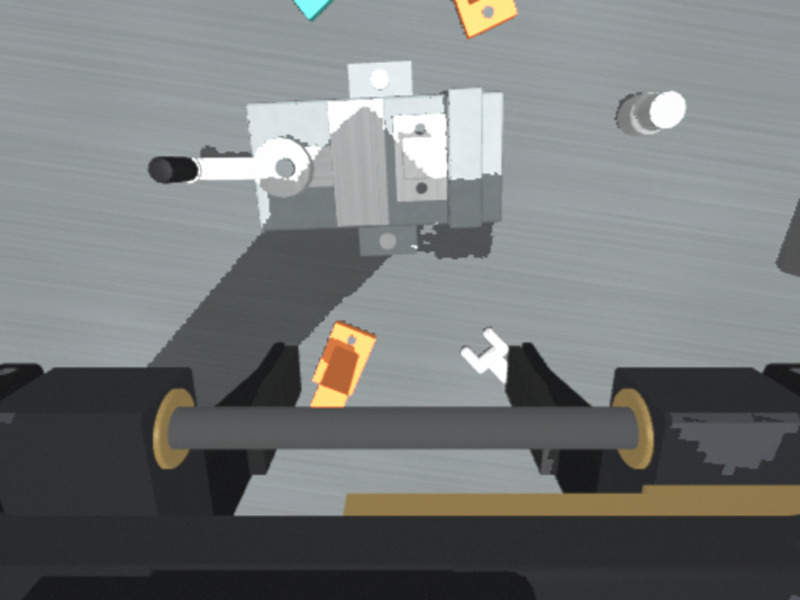

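The lever is fully open, with the knob at (160,170), and the jaw's lip is clear of the foot, which shows from (395,115) to (447,200). One zoomed crop will locate the post.

```bash
python3 - <<'E'
import cv2
a=cv2.imread("pics/w2.png"); cv2.imwrite("pics/w2c.png",cv2.resize(a[50:160,150:330],(720,440),interpolation=cv2.INTER_CUBIC))
E
```

```text
(no output)
```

View pics/w2c.png

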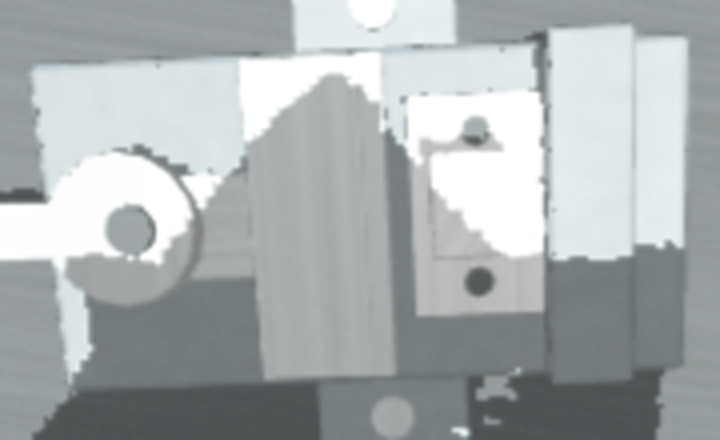

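```bash
python3 - <<'E'
from h import *; import pickle
c=pickle.load(open("w2.pkl","rb"))
f=lambda x,y,z: onz("wrist",(x+.5)/4-.5+150,(y+.5)/4-.5+50,z,c)
print("post",f(483,205,.12)); h1,h2=f(475,130,.04),f(480,282,.04); print("holes mid",(h1+h2)/2)
def ang(p,q): d=p-q; print(np.degrees(np.arctan2(d[1],d[0])),np.hypot(*d[:2]))
ang(h1,h2); ang(f(408,97,.04),f(418,315,.04)); ang(f(550,32,.055),f(552,382,.055)); ang(f(240,60,.055),f(265,380,.055)); ang(f(633,30,.055),f(632,380,.055))
print("knob",onz("wrist",160/1.5625,170/1.5625,.096,c),"hub",f(131,231,.063))
ang(f(35,67,.03),f(540,44,.03)); ang(f(372,8,.012),f(392,417,.012))
s=readout.read_state(); r=R.from_quat(s["eef_rot"])
for yaw in (8,9,10):
    a=np.radians(yaw); x=np.array([np.cos(a),np.sin(a),0]); z=np.array([0,0,-1.]); y=np.cross(z,x)
    print(yaw,(R.from_matrix(np.c_[x,y,z])*r.inv()).as_rotvec())
E
```

```text
post [ 0.55   -0.2609  0.12  ]
holes mid [ 0.5501 -0.261   0.04  ]
10.64728424991997 0.04396266714436978
10.579753271745131 0.06313368442968287
9.987267459758916 0.09712106707999717
10.394507101367296 0.08974679202499283
10.537897644963442 0.09694175784273301
knob [ 0.5179 -0.0899  0.096 ] hub [ 0.5295 -0.1638  0.063 ]
100.36868061706073 0.1521532994103256
10.351842934026665 0.12800977202214905
8 [-0.0239  0.0201 -0.0069]
9 [-0.0241  0.0199  0.0105]
10 [-0.0242  0.0197  0.028 ]
```

Call:
apply_moves(
  newtons=40,
  deltas=[
    {"translation":[0.04,0.001,0],"turn":[-0.024,0.02,0.035],"hand":0.07},
    {"translation":[0.04,0,-0.02],"turn":[0,0,0],"hand":0.07},
    {"translation":[0,0,-0.04],"turn":[0,0,0],"hand":0.07},
    {"translation":[0,0,-0.03],"turn":[0,0,0],"hand":0.07},
    {"translation":[0,0,0],"turn":[0,0,0],"hand":0.07},
  ],
)

```text
time: 6.6
ee_pos: [0.5547, -0.2591, 0.1685]
eef_rot: [0.994, 0.107, 0.003, -0.002]
ft_force: [-0.3, -0.1, -0.0]
width: 0.0701
```

```bash
cat >> h.py <<'E'
def err(x,z,p):
    "translation and turn from the present tool pose to tool axes x, z at p"
    s=readout.read_state(); x=np.array(x,float);z=np.array(z,float);z/=np.linalg.norm(z);x-=z*(x@z);x/=np.linalg.norm(x)
    print("d",np.array(p)-s["ee_pos"],"turn",(R.from_matrix(np.c_[x,np.cross(z,x),z])*R.from_quat(s["eef_rot"]).inv()).as_rotvec(),"q",s["joint_positions"],"t",s["time"],"w",s["width"],s["ft_force"])
E
python3 -c "
from h import *
a=np.radians(10.4); err([np.cos(a),np.sin(a),0],[0,0,-1],[.55,-.2615,.09])"
```

```text
d [-0.0047 -0.0024 -0.0785] turn [-0.004   0.0061 -0.0322] q [-0.3246  0.4694  0.9115  1.6276 -0.3954  1.2352 -0.6908] t 6.6 w 0.07014497520341367 [-0.2708 -0.0888 -0.0014]
```

Call:
apply_moves(
  deltas=[
    {"translation":[-0.0045,-0.0025,0],"turn":[-0.004,0.006,-0.032],"hand":0.07},
    {"translation":[0,0,-0.03],"turn":[0,0,0],"hand":0.07},
    {"translation":[0,0,-0.03],"turn":[0,0,0],"hand":0.07},
    {"translation":[0,0,-0.016],"turn":[0,0,0],"hand":0.07},
    {"translation":[0,0,0],"turn":[0,0,0],"hand":0.07},
  ],
)

```text
time: 7.1
ee_pos: [0.5528, -0.263, 0.099]
eef_rot: [0.996, 0.093, 0.004, 0.002]
ft_force: [-0.0, 0.5, 0.4]
width: 0.0701
```

```bash
python3 -c "
from h import *
a=np.radians(10.4); err([np.cos(a),np.sin(a),0],[0,0,-1],[.55,-.2615,.09])"
```

```text
d [-0.0028  0.0015 -0.009 ] turn [ 0.0023  0.0088 -0.0038] q [-0.2905  0.5413  0.8704  1.6989 -0.4585  1.1083 -0.6693] t 7.1 w 0.07008424061845483 [-0.0303  0.4984  0.4271]
```

Call:
apply_moves(
  deltas=[
    {"translation":[-0.003,0.0015,-0.009],"turn":[0.002,0.009,-0.004],"hand":0.07},
    {"translation":[0,0,0],"turn":[0,0,0],"hand":0.07},
  ],
)

```text
time: 7.3
ee_pos: [0.5507, -0.2621, 0.0924]
eef_rot: [0.996, 0.09, 0.001, 0.001]
ft_force: [0.5, 0.9, -0.5]
width: 0.07
```

```bash
python3 -c "
from h import *
a=np.radians(10.4); err([np.cos(a),np.sin(a),0],[0,0,-1],[.55,-.2615,.09])"
```

```text
d [-0.0007  0.0006 -0.0024] turn [0.0008 0.0022 0.0003] q [-0.2885  0.5496  0.8668  1.7042 -0.4627  1.1035 -0.6705] t 7.3 w 0.07002381713271132 [ 0.4703  0.9071 -0.5229]
```

Aligned. Closing on the post.

Call:
apply_moves(
  deltas=[
    {"translation":[0,0,-0.002],"turn":[0,0,0],"hand":0.0},
    {"translation":[0,0,0],"turn":[0,0,0],"hand":0.0},
    {"translation":[0,0,0],"turn":[0,0,0],"hand":0.0},
    {"translation":[0,0,0],"turn":[0,0,0],"hand":0.0},
    {"translation":[0,0,0],"turn":[0,0,0],"hand":0.0},
  ],
)

```text
time: 7.8
ee_pos: [0.5521, -0.2628, 0.0932]
eef_rot: [0.996, 0.091, 0.003, 0.001]
ft_force: [0.4, -0.5, 0.7]
width: 0.038
```

Call:
apply_moves(
  deltas=[
    {"translation":[0,0,0],"turn":[0,0,0],"hand":0.0},
    {"translation":[0,0,0],"turn":[0,0,0],"hand":0.0},
  ],
)

```text
time: 8.0
ee_pos: [0.5519, -0.2614, 0.0929]
eef_rot: [0.996, 0.091, 0.003, -0.0]
ft_force: [-0.7, 6.1, -5.6]
width: 0.0235
```

```bash
python3 -c "
from h import *
a=np.radians(10.4); err([np.cos(a),np.sin(a),0],[0,0,-1],[.55,-.2615,.09])"
```

```text
d [-0.0019 -0.0001 -0.0029] turn [-0.0006  0.0051 -0.0003] q [-0.2881  0.549   0.8659  1.7033 -0.4649  1.103  -0.6696] t 8.0 w 0.023536825036625898 [-0.7006  6.0897 -5.5899]
```

Call:
apply_moves(
  deltas=[
    {"translation":[0,0,0.008],"turn":[0,0,0],"hand":0.0},
    {"translation":[0,0,0.01],"turn":[0,0,0],"hand":0.0},
    {"translation":[0,0,0.02],"turn":[0,0,0],"hand":0.0},
    {"translation":[0,0,0.03],"turn":[0,0,0],"hand":0.0},
    {"translation":[0,0,0.04],"turn":[0,0,0],"hand":0.0},
  ],
)

```text
time: 8.5
ee_pos: [0.5485, -0.2604, 0.201]
eef_rot: [0.996, 0.09, -0.002, -0.001]
ft_force: [0.7, -0.0, -1.7]
width: 0.0235
```

Call:
apply_moves(
  deltas=[
    {"translation":[0,0.0,0.04],"turn":[0,0,0],"hand":0.0},
    {"translation":[0,0.01,0.04],"turn":[0,0,0.04],"hand":0.0},
    {"translation":[0,0.02,0.03],"turn":[0,0,0.08],"hand":0.0},
    {"translation":[0,0.03,0.01],"turn":[0,0,0.11],"hand":0.0},
    {"translation":[0,0.035,0.0],"turn":[0,0,0.11],"hand":0.0},
  ],
)

```text
time: 9.0
ee_pos: [0.546, -0.173, 0.3361]
eef_rot: [0.967, 0.255, 0.003, 0.004]
ft_force: [0.1, 0.7, -1.9]
width: 0.0238
```

```bash
python3 -c "
from h import *
a=np.radians(107); err([np.cos(a),np.sin(a),0],[0,0,-1],[.50,.08,.31])"
```

```text
d [-0.046   0.253  -0.0261] turn [0.0004 0.0106 1.3522] q [-0.5449  0.2286  0.9313  1.4856 -0.1799  1.5096 -0.6723] t 9.0 w 0.023782053606170236 [ 0.0823  0.6776 -1.8836]
```

Call:
apply_moves(
  deltas=[
    {"translation":[-0.005,0.03,-0.003],"turn":[0,0,0.13],"hand":0.0},
    {"translation":[-0.005,0.03,-0.003],"turn":[0,0,0.13],"hand":0.0},
    {"translation":[-0.005,0.03,-0.003],"turn":[0,0,0.13],"hand":0.0},
    {"translation":[-0.005,0.03,-0.003],"turn":[0,0,0.13],"hand":0.0},
    {"translation":[-0.005,0.03,-0.003],"turn":[0,0,0.13],"hand":0.0},
  ],
)

```text
time: 9.5
ee_pos: [0.5197, -0.0209, 0.3263]
eef_rot: [0.829, 0.559, 0.008, 0.004]
ft_force: [0.6, -1.2, -2.2]
width: 0.0237
```

Call:
apply_moves(
  deltas=[
    {"translation":[-0.005,0.025,-0.003],"turn":[0,0,0.13],"hand":0.0},
    {"translation":[-0.005,0.02,-0.003],"turn":[0,0,0.13],"hand":0.0},
    {"translation":[-0.005,0.015,-0.003],"turn":[0,0,0.13],"hand":0.0},
    {"translation":[-0.005,0.01,0],"turn":[0,0,0.12],"hand":0.0},
    {"translation":[0,0,0],"turn":[0,0,0],"hand":0.0},
  ],
)

```text
time: 10.0
ee_pos: [0.4979, 0.053, 0.3202]
eef_rot: [0.652, 0.758, 0.011, 0.002]
ft_force: [0.6, 0.5, -2.4]
width: 0.0237
```

```bash
python3 - <<'E'
from h import *
a=np.radians(107); err([np.cos(a),np.sin(a),0],[0,0,-1],[.50,.08,.31])
s=readout.read_state(); c=calibration("wrist"); a=camera("wrist")
print(s["ee_pos"],s["eef_rot"])
import pickle; pickle.dump(c,open("w3.pkl","wb"))
cv2.imwrite("pics/w3.png",a[:,:,::-1]); 
print(proj("wrist",[.58,.174,.135],c))
b=camera("side"); cv2.imwrite("pics/side3.png",b[:,:,::-1])
cv2.imwrite("pics/w3b.png",np.vstack([cv2.resize(a[:225,:,::-1],(800,352),interpolation=cv2.INTER_CUBIC),cv2.resize(b[150:220,170:397,::-1],(800,247),interpolation=cv2.INTER_CUBIC)]))
E
```

```text
d [ 0.0021  0.027  -0.0102] turn [-0.0152  0.0171  0.1456] q [-0.8567 -0.0259  0.6628  1.69    0.0058  1.4516 -0.0435] t 10.0 w 0.023744980790217605 [ 0.6018  0.5125 -2.4056]
[0.4979 0.053  0.3202] [0.6517 0.7584 0.0112 0.0023]
[346.7523  71.8777]
```

View pics/w3b.png

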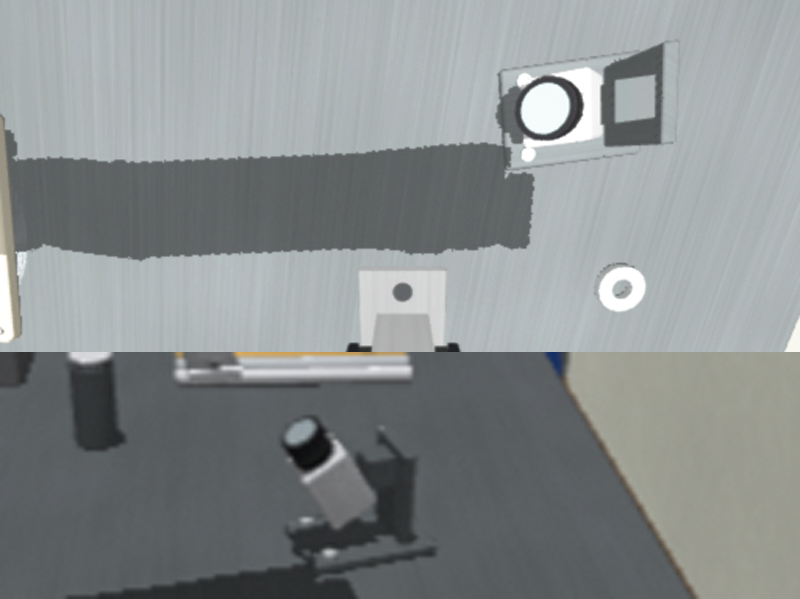

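The wrist view shows the lens glass centred near (544,109), base front corners at (500,69) and (506,172), bolts at (524,80) and (528,155), and the bracket foot held squarely at (402,300). Now I'll measure the lens and stand heading.

```bash
python3 - <<'E'
from h import *; import pickle
c=pickle.load(open("w3.pkl","rb")); k=1.5625
f=lambda x,y,z: onz("wrist",(x+.5)/k-.5,(y+.5)/k-.5,z,c)
a=cv2.imread("pics/w3.png"); sub=a[40:100,320:380].min(2); m=(sub>215).astype(np.uint8)
n,l,st,ce=cv2.connectedComponentsWithStats(m); i=l[30,28]; i=l[69-40,348-320]
cn=cv2.findContours((l==i).astype(np.uint8),0,1)[0][0]; e=cv2.fitEllipse(cn); print(e)
u,v=e[0][0]+320,e[0][1]+40; print("lens",(u,v),onz("wrist",u,v,.135,c))
def ang(n,p,q): d=q-p; print(n,np.degrees(np.arctan2(d[1],d[0])),np.hypot(*d[:2]),p,q)
ang("side lo",f(506,172,.012),f(640,153,.012))
ang("side up",f(500,69,.012),f(640,51,.012))
ang("front (-90)",f(500,69,.012),f(506,172,.012))
ang("bolts(-90)",f(524,80,.016),f(528,155,.016))
ang("upr top(-90)",f(664,43,.122),f(661,142,.122))
ang("foot x",f(403,292,.273),f(403,292,.273))
E
```

```text
((28.484914779663086, 28.78208351135254), (28.129899978637695, 32.04755783081055), 33.15385818481445)
lens (348.4849147796631, 68.78208351135254) [0.5811 0.1773 0.135 ]
side lo 16.44219268007242 0.12921795077358816 [0.5936 0.1322 0.012 ] [0.7175 0.1688 0.012 ]
side up 15.540520793835526 0.12717333828222427 [0.5689 0.2201 0.012 ] [0.6914 0.2542 0.012 ]
front (-90) -74.28997346662752 0.09127667720028865 [0.5689 0.2201 0.012 ] [0.5936 0.1322 0.012 ]
bolts(-90) -73.77249640754042 0.06576606692237966 [0.5916 0.2138 0.016 ] [0.61   0.1506 0.016 ]
upr top(-90) -74.05388456383223 0.06496673966079135 [0.6563 0.2319 0.122 ] [0.6741 0.1694 0.122 ]
foot x 0.0 0.0 [0.4962 0.0743 0.273 ] [0.4962 0.0743 0.273 ]
```

```bash
cat >> h.py <<'E'
ps=np.radians(16); D=np.array([-.5*np.cos(ps),-.5*np.sin(ps),np.cos(np.pi/6)]); L=np.array([.581,.176,.135]); X=np.array([-np.sin(ps),np.cos(ps),0])
E
python3 - <<'E'
from h import *; import pickle
c=pickle.load(open("w3.pkl","rb")); s=readout.read_state(); r=R.from_quat(s["eef_rot"]); t=s["ee_pos"]
o,d=ray("wrist",(403+.5)/1.5625-.5,(292+.5)/1.5625-.5,c)
o2,d2=r.inv().apply(o-t),r.inv().apply(d); print("hole in tool",o2+d2*(.0529-o2[2])/d2[2])
for x,y in((360,270),(447,270)):
    o,d=ray("wrist",(x+.5)/1.5625-.5,(y+.5)/1.5625-.5,c); o2,d2=r.inv().apply(o-t),r.inv().apply(d); print("corner",o2+d2*(.0529-o2[2])/d2[2])
print(L+.1629*D); err(X,-D,L+.1629*D+.0018*X)
E
```

```text
hole in tool [0.0207 0.0001 0.0529]
corner [ 0.0309 -0.0193  0.0529]
corner [0.0312 0.0197 0.0529]
[0.5027 0.1535 0.2761]
d [ 0.0037  0.1039 -0.0441] turn [ 0.0956 -0.4946  0.1302] q [-0.8552 -0.0252  0.6646  1.6894  0.006   1.4512 -0.0477] t 10.1 w 0.023657038694411714 [-0.5416  0.5079 -2.2998]
```

Call:
apply_moves(
  deltas=[
    {"translation":[0,0.025,0.005],"turn":[0.02,-0.1,0.026],"hand":0.0},
    {"translation":[0,0.025,0],"turn":[0.02,-0.1,0.026],"hand":0.0},
    {"translation":[0,0.025,0],"turn":[0.02,-0.1,0.026],"hand":0.0},
    {"translation":[0,0.02,-0.01],"turn":[0.02,-0.09,0.026],"hand":0.0},
    {"translation":[0,0,-0.01],"turn":[0.01,-0.06,0.01],"hand":0.0},
  ],
)

```text
time: 10.6
ee_pos: [0.5026, 0.1433, 0.3077]
eef_rot: [0.6, 0.761, 0.199, 0.146]
ft_force: [0.7, -0.7, -1.9]
width: 0.0239
```

```bash
python3 -c "
from h import *
err(X,-D,L+.1629*D+.0012*X)"
```

```text
d [-0.0002  0.0114 -0.0317] turn [-0.0102 -0.0288  0.0395] q [-0.9127 -0.3506  0.3993  2.0445  0.3012  0.9483 -0.3844] t 10.6 w 0.023934969988225075 [ 0.6608 -0.7484 -1.9063]
```

Call:
apply_moves(
  deltas=[
    {"translation":[0,0.006,-0.01],"turn":[-0.005,-0.014,0.02],"hand":0.0},
    {"translation":[0,0.004,-0.01],"turn":[-0.004,-0.01,0.015],"hand":0.0},
    {"translation":[0,0,-0.008],"turn":[0,0,0],"hand":0.0},
    {"translation":[0,0,0],"turn":[0,0,0],"hand":0.0},
    {"translation":[0,0,0],"turn":[0,0,0],"hand":0.0},
  ],
)

```text
time: 11.1
ee_pos: [0.5029, 0.1474, 0.2775]
eef_rot: [0.592, 0.764, 0.206, 0.153]
ft_force: [-0.1, -0.6, -1.5]
width: 0.0237
```

```bash
python3 -c "
from h import *
err(X,-D,L+.1629*D+.0012*X)"
```

```text
d [-0.0005  0.0073 -0.0015] turn [-0.008  -0.0066  0.0233] q [-0.9095 -0.3425  0.3976  2.1102  0.3222  0.8585 -0.3963] t 11.1 w 0.023660431921157167 [-0.1048 -0.6064 -1.4626]
```

Call:
apply_moves(
  deltas=[
    {"translation":[-0.0005,0.007,-0.0015],"turn":[-0.008,-0.007,0.023],"hand":0.0},
    {"translation":[0,0,0],"turn":[0,0,0],"hand":0.0},
    {"translation":[0,0,0],"turn":[0,0,0],"hand":0.0},
  ],
)

```text
time: 11.4
ee_pos: [0.5034, 0.1544, 0.2773]
eef_rot: [0.582, 0.771, 0.207, 0.156]
ft_force: [0.5, 0.2, -2.3]
width: 0.0236
```

```bash
python3 -c "
from h import *
err(X,-D,L+.1629*D+.0012*X)"
```

```text
d [-0.001   0.0003 -0.0012] turn [-0.0006  0.0018  0.0012] q [-0.9169 -0.3377  0.3923  2.1107  0.3262  0.8497 -0.388 ] t 11.4 w 0.02356277393364874 [ 0.4596  0.1794 -2.2841]
```

Pose is within about 1.5 mm. Now a check from the wrist and side cameras, looking at the bracket relative to the lens and at the vise.

```bash
python3 - <<'E'
from h import *; import pickle
c=pickle.load(open("w3.pkl","rb"))
c=calibration("wrist"); a=camera("wrist")[:,:,::-1]; b=camera("side")[:,:,::-1]; t=camera("top")[:,:,::-1]
pickle.dump(c,open("w4.pkl","wb"))
for n,i in(("w4",a),("s4",b),("t4",t)): cv2.imwrite(f"pics/{n}.png",i)
cv2.imwrite("pics/m4.png",np.vstack([np.hstack([cv2.resize(a,(400,300)),cv2.resize(b[120:210,190:310],(400,300),interpolation=cv2.INTER_CUBIC)]),np.hstack([cv2.resize(t[130:235,170:378],(800,300)[:1]+(300,)) if 0 else cv2.resize(t[135:225,260:380],(400,300),interpolation=cv2.INTER_CUBIC),cv2.resize(b[225:345,160:320],(400,300),interpolation=cv2.INTER_CUBIC)])]))
F=L+.1*D; Y=np.cross(D,X)
for n in("side","wrist"):
    print(n,[np.round(proj(n,F+sx*.032*X+sy*.02*Y),1).tolist() for sx,sy in((1,1),(1,-1),(-1,-1),(-1,1))],proj(n,L))
E
```

```text
side [[232.0, 149.0], [242.2, 142.0], [248.6, 149.3], [237.9, 156.7]] [254.8045 171.7533]
wrist [[228.1, 166.4], [282.7, 166.3], [280.7, 244.7], [230.5, 244.8]] [255.8919 173.9797]
```

View pics/m4.png

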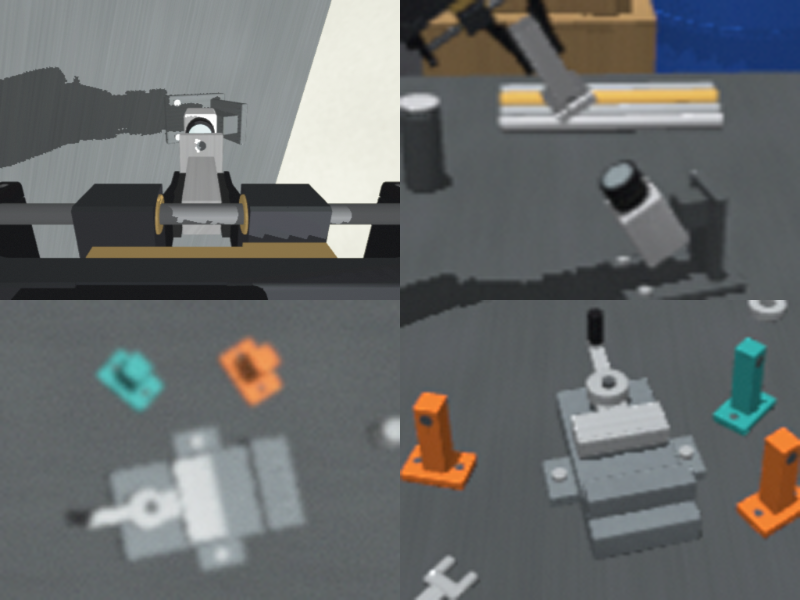

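The lever is open in both views and the look-alikes haven't moved. The foot's edges in the wrist view (columns 230–284, row 168) match the predicted 228–283 and 166. The lens at column 255 matches the predicted 256. I'll hold, check the arm is still, and hand in.

Call:
apply_moves(
  deltas=[
    {"translation":[-0.001,0,-0.001],"turn":[0,0.002,0.001],"hand":0.0},
    {"translation":[0,0,0],"turn":[0,0,0],"hand":0.0},
    {"translation":[0,0,0],"turn":[0,0,0],"hand":0.0},
    {"translation":[0,0,0],"turn":[0,0,0],"hand":0.0},
  ],
)

```text
time: 11.95
ee_pos: [0.5021, 0.1543, 0.2761]
eef_rot: [0.582, 0.771, 0.207, 0.155]
ft_force: [-0.4, 0.6, -1.2]
width: 0.0241
```

```bash
python3 -c "
from h import *
from bench import order
err(X,-D,L+.1629*D+.0012*X); print(readout.read_state()['joint_vel']); print(order.close_job())"
```

```text
d [ 0.0002  0.0004 -0.0001] turn [-0.0008 -0.0006  0.0004] q [-0.9172 -0.3389  0.3927  2.113   0.3246  0.8503 -0.3869] t 11.95 w 0.024055683699939222 [-0.3688  0.6257 -1.2342]
[ 0.0005 -0.0013 -0.0005  0.0008  0.0005 -0.0001 -0.0007]
the job is handed in; nothing more can be done
None
```

I swung the lever to its open stop, which freed the bracket. I then lifted the bracket out by its post, and the arm is holding it with its underside facing the lens. The job was handed in at 11.95 s.

- **Pose:** the tool was within about 0.5 mm and 0.1° of the target computed for 100 mm from the glass. Joint speeds were near zero, and the grip was 24 mm wide on the post.
- **Bracket against the lens:** about half a second before hand-in, the wrist view put the foot's edges and the lens within about 2 px of where I predicted. The pose changed by only about 1.5 mm after that.
- **Vise and bench:** in that same look, the top and side views showed the lever still open and the three look-alikes in place. The arm came near nothing else, but I did not measure the other objects again at the end.
- **Disagreements:** the views put the lens up to about 5 mm apart, and I used a middle value. Centring on the lens is therefore good to a few millimetres at best.
- **Force:** at the lever's stop the wrist force reached about 25 N, below the 120 N limit.

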